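Draw a covered sample tube for its photograph

ROBOT

A 6-joint arm with a two-finger parallel gripper is mounted at the origin on the work surface. World frame = base frame: x ahead of the robot, y to its left, z up, the work surface at z = 0. Lengths are in m, angles in rad, forces in N, time in s.
With the tool pointing down it reaches from about 0.425 to 0.95 m from the base axis. Payload 3.5 kg.
Tool frame: the origin (TCP) lies midway between the tips of the shut fingers; the grasp point (between the pads) lies ctrl.hold_point_z behind it (ctrl.hold_point_z is the distance from the TCP to the grasp point, in m); z points along the fingers, x is the direction in which the jaws open and shut, and the axes are right-handed (so a half turn about z gives the same grasp; the last joint's range is limited). The gripper opens to 85 mm and grips with 20 to 120 N. Pads are 22 mm wide; open, the fingers measure 114 mm over their backs; the gripper's body (76 mm by 85 mm) begins 54 mm behind the grasp point. The pads swing forward as they close: fully open they stand 13 mm farther back than shut.
Start: joints at [-1.272, 0.286, 1.577, -0, 1.279, -0.15], TCP at [0.293, -0.608, 0.231] pointing down, gripper open.
Joint ranges: [-2.77, 2.77], [-0.9, 2.22], [0.21, 2.48], [-1.53, 4.67], [0.24, 2.81], [-2.84, 2.84]. Speed limits (rad/s): [2.79, 2.79, 3.14, 3.14, 3.14, 3.14].

INTERFACE

Orientations are given as a unit quaternion [x, y, z, w].
In Python, from plant import ctrl gives the robot as it stands.
- The arm moves only by the tool step_arm, never from a script. Its arguments are lists of equal length, an entry for each row: "gripper": the gripper's target within -1 to 1 (shut at 1, half-way at 0, fully open at -1); "linear": the shift along the tool's x, y, z in m, a list of three; "delta_rot": the turn, a rotation vector about the tool's x, y, z in degrees, a list of three. A call has 1 to 20 rows; each row is the pose to reach, as a shift and turn from the pose commanded when the call began, along the tool's axes at that moment; what a row does not reach only later rows make up. A row lasts 1/8 s, in which the tool goes at most 62.5 mm and 10.7 degrees, less where a joint would pass 70% of its speed; a pose out of reach is approached as far as the arm can. A call with a gripper value outside its range is refused whole. The fingers move at their own pace and stop on an object; "grip_force" is the grip in N (left out, the last holds). Time passes only in rows, so rows that repeat a pose let the fingers close. It gives the time, the measured TCP pose, the force and the opening at its end, in the units of the state.
- ctrl.get_state(): the state, without advancing time (a new reading comes with each control period).
- ctrl.read_camera(name): name is "scene" or "top"; returns a dict with "frame" (384x512x3 uint8, red, green, blue), "fx", "fy", "cx", "cy" (pixels), "k1" (the pictures are not rectified: a ray, as slopes to the right and down, at radius r is drawn at 1 + k1 r^2 times it, then the intrinsics apply), "view" (4x4, takes a point from world to camera coordinates). Camera axes: x right, y down, z forward; pixel columns grow to the right and rows downward; lengths in m; the calibration is good to about 2 mm. A picture is of the moment at which its call begins. There is no depth.
- ctrl.sign_off(): hands the job in, once; it reports no verdict.
The state is a dict: "time": time; "qpos": joint angles; "dq": joint speeds; "joint_efforts": joint torques, N m; "eef_pos": TCP position; "tcp_rot": TCP orientation; "contact_force": force on the tool from outside, world axes, zero at the start; "wrist_torque": the same for the moment, N m; "opening": opening from 0.0 (shut) to 1.0 (fully open).
Only numpy, scipy, OpenCV 4.12 (cv2) and the standard library are available. Lean on these libraries where they do the work, as an engineer would, in place of code of your own. Each camera call takes 0.05 s, during which the arm holds its last target. There are 200 camera calls.

TASK

Take the orange shield cup off the tube in the slanted rack and stand it, still mouth down, on the blue round pad, letting go of it. Then draw the uncovered red-capped tube out along its leaning bore, without forcing it sideways, until its whole green band has come clear of the rack's face with no more than about a centimetre of bare tube below the band, and finish holding it still there for the photograph, with its lower end still in the bore. Leave the two blue-capped tubes in place.

Things in the scene. Friction and masses are not known exactly. Their poses are not given: they have to be found in the camera images.
- rack: fixed white slanted tube rack, block 70 x 220 x 85 mm, three bores in a row. Origin: centre of its slanted upper face = mouth of the middle bore, 96 mm above the table. z: out along the bores, 0.30 rad off vertical, leaning roughly to the robot; y: level, along the row (bores at y = -75, 0, 75 mm); x: up the slope. Bores 18.5 mm wide, 75 mm deep, bottoms closed. Left or right of the midline
- tube: tube to draw: clear, 17 mm wide, 113 mm long with cap, 30-70 g, loose in any one bore, hidden by the cup at first. Origin: centre of lower end; z along it to the cap. Red cap 22 mm wide, at 87 to 113 mm along z. Green band at 36 to 42 mm. Start: lower end on the bore's bottom, 38 mm stand out of the face; drawing it 39 mm just clears the band. Let go, it slides back down
- cup: orange cup, mouth down over the tube's cap, standing on the rack's face and leaning with it, loose; 48 mm wide outside at the mouth, 42 mm at the closed end, 56 mm tall, wall 3 mm, inside height 52 mm, about 35 g. Origin: centre of the mouth; z from the mouth to the closed end (up while mouth down)
- pad: fixed blue round pad flat on the table, 100 mm wide, 4 mm thick, on the other side of the midline from the rack. Origin: centre of its underside, on the table.
- tube_b: blue-capped tube in another bore, same shape and frame as the red one; leave it in place
- tube_c: blue-capped tube in the remaining bore, same shape and frame; leave it in place
Things that resemble listed ones, but are neither listed nor needed, are in the scene too. Of the things shaped like the pad, the blue one is meant.

How it is judged:
On the way, in this order (a step that is already met when the one before it is completed fails the run):
1. the cup stands mouth down on the pad, let go (horizontal distance between cup and pad below 0.035 m and height (world z) of cup below 0.009 m and angle between cup's own z axis and vertical below 0.15 rad and linear speed of cup below 0.03 m/s and contact force between cup and the fingers below 0.1 N), for 0.2 s.
2. the red-capped tube is drawn until its band is clear, held in the fingers (z of tube in the frame of rack between -0.0375 and -0.023 m and contact force between tube and the fingers above 2 N), for 0.2 s.
At the end, for the whole second after the job is handed in: Red-capped tube held still, drawn 37.5 to 52 mm, lower end in its bore, in line within 0.08 rad, pressed on the rack below 8 N; cup at rest mouth down, let go, centre within 35 mm of the pad's; blue-capped tubes within 12 mm of their starts (all of step 2 and angle between the z axis of tube and the z axis of rack, either way round below 0.08 rad and x of tube in the frame of rack between -0.006 and 0.006 m and contact force between tube and rack below 8 N and linear speed of each of tube, cup below 0.02 m/s and horizontal distance between cup and pad below 0.035 m and height (world z) of cup below 0.009 m and angle between cup's own z axis and vertical below 0.15 rad and contact force between cup and anything else below 5 N and distance of each of tube_b, tube_c from where it was at the start of the episode below 0.012 m); the arm keeps its last pose, push and grip.
It fails at once if the tube, while being drawn, is forced against its bore with more than 18 N (jamming) (contact force between tube and rack above 18 N and z of tube in the frame of rack above -0.07 m).
It fails at once if the tube leaves its bore (less than 10 mm left inside) (z of tube in the frame of rack above -0.01 m).
It fails at once if a blue-capped tube is moved more than 20 mm (distance of any of tube_b, tube_c from where it was at the start of the episode above 0.02 m).
It also fails if it takes over 58 s, if anything falls off the work surface, if the arm or the gripper's body presses on something with over 40 N, if the wrist force passes 120 N, or if a joint passes its speed limit or range.

## Working session

There is one attempt and no reset: what is moved stays moved. The work goes in short steps, Python scripts to look and compute and a tool call to move; the robot and the scene stay as the last step left them, time stands still between calls to the robot, and variables do not carry over. Pictures are saved under pics/ and viewed, on a budget of 10 in all, crops included, one or two more only if the job needs it, and the job is handed in when it is done.

Besides the shell and the picture viewer there is one more tool, called after ">>>" as name(argument=value, ...) on one line, values as JSON. step_arm: Moves the arm, as the interface text tells. Its arguments: {"type":"object","properties":{"gripper":{"type":"array"},"linear":{"type":"array"},"delta_rot":{"type":"array"},"grip_force":{"type":"number"}},"required":["gripper","linear","delta_rot"]}

```bash
ls; mkdir -p pics
cat > h.py <<'E'
import numpy as np, cv2
from plant import ctrl
from scipy.spatial.transform import Rotation as R
def snap(n,f):
    c=ctrl.read_camera(n); cv2.imwrite(f,c["frame"][:,:,::-1]); return c
def ray(c,u,v):
    d=np.array([(u-c["cx"])/c["fx"],(v-c["cy"])/c["fy"]]); s=d.copy()
    for _ in range(30): s=d/(1+c["k1"]*(s@s))
    V=np.array(c["view"]); return -V[:3,:3].T@V[:3,3], V[:3,:3].T@np.r_[s,1]
def atz(c,u,v,z):
    o,d=ray(c,u,v); return o+d*(z-o[2])/d[2]
def proj(c,p):
    V=np.array(c["view"]); q=V[:3,:3]@p+V[:3,3]; s=q[:2]/q[2]; s=s*(1+c["k1"]*(s@s)); return np.array([s[0]*c["fx"]+c["cx"],s[1]*c["fy"]+c["cy"]])
E
python3 - <<'E'
from h import *
import pickle
a=snap("scene","pics/s0.png");b=snap("top","pics/t0.png")
pickle.dump((a,b),open("c0.pkl","wb"))
for c in(a,b): print(np.round(c["view"],3).tolist(),c["fx"],c["k1"])
print(ctrl.hold_point_z,ctrl.get_state())
E
```

```text
pics
[[0.843, 0.537, 0.021, -0.477], [0.346, -0.511, -0.787, -0.121], [-0.412, 0.671, -0.616, 1.144], [0.0, 0.0, 0.0, 1.0]] 405.2567714882347 0.01935518935078572
[[0.009, -1.0, -0.003, -0.001], [-0.998, -0.009, -0.058, 0.579], [0.058, 0.003, -0.998, 0.965], [0.0, 0.0, 0.0, 1.0]] 438.5212289601343 -0.027092294111583638
0.0187 {'time': 0.1, 'qpos': array([-1.27203580e+00,  2.87120757e-01,  1.57801139e+00, -1.12726790e-06,
        1.27858452e+00, -1.50022683e-01]), 'dq': array([-8.12625967e-04, -1.35901492e-03, -2.98072220e-03, -6.04846597e-05,
       -6.50404211e-04,  5.21445959e-04]), 'joint_efforts': array([ 7.86758228e-04, -4.07300699e+01, -2.93698311e+01, -1.06699731e-04,
        3.38136975e-03, -7.16611709e-06]), 'eef_pos': array([ 0.29270149, -0.60759053,  0.23006676]), 'tcp_rot': array([ 8.46719621e-01, -5.32038302e-01, -8.05023860e-04, -6.92670935e-04]), 'contact_force': array([-0.69702335,  0.28489031, -0.61349418]), 'wrist_torque': array([ 0.03856223, -0.045292  ,  0.00461138]), 'opening': 0.9992658890386554}
```

View pics/s0.png

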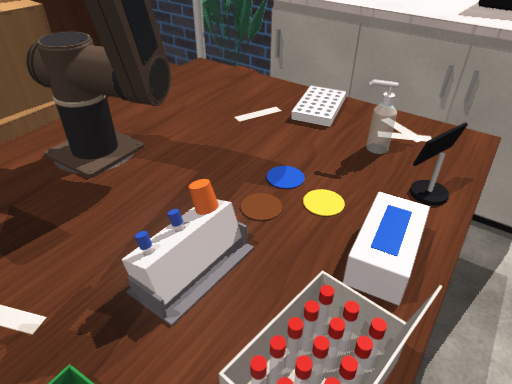

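View pics/t0.png

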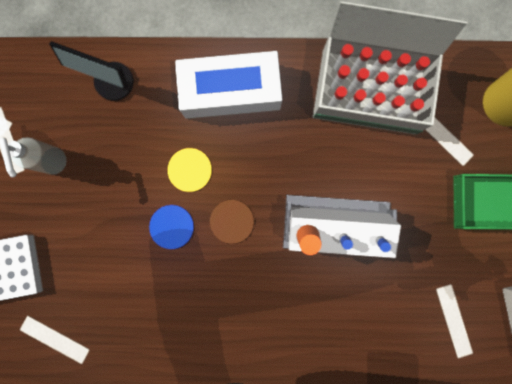

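```bash
cat > fit.py <<'E'
from h import *
import pickle
from scipy.optimize import least_squares
CA=pickle.load(open("c0.pkl","rb"))
def blobs(c,kind):
    hsv=cv2.cvtColor(c["frame"],cv2.COLOR_RGB2HSV)
    lo,hi={"blue":((105,150,50),(130,255,255)),"orange":((5,190,120),(14,255,255))}[kind]
    m=cv2.inRange(hsv,lo,hi); n,l,s,ce=cv2.connectedComponentsWithStats(m)
    return [(s[i,4],*np.round(ce[i],1)) for i in range(1,n) if s[i,4]>40]
def cyl(r0,r1,z0,z1):
    t=np.linspace(0,2*np.pi,48,endpoint=False)
    return np.vstack([np.c_[r*np.cos(t),r*np.sin(t),0*t+z] for r,z in((r0,z0),(r1,z1))])
def cen(c,P):
    h=cv2.convexHull(np.array([proj(c,p) for p in P],np.float32)); m=cv2.moments(h); return np.array([m["m10"],m["m01"]])/m["m00"]
def rackT(x,y,yaw):
    # z axis leans toward robot (-x for yaw=0)
    return R.from_euler("z",yaw)*R.from_euler("y",-0.30),np.array([x,y,.096])
E
python3 - <<'E'
from fit import *
for c in CA:
    for k in("blue","orange"): print(k,blobs(c,k))
E
```

```text
blue [(np.int32(677), np.float64(285.0), np.float64(176.8)), (np.int32(1197), np.float64(391.3), np.float64(230.0)), (np.int32(167), np.float64(174.7), np.float64(216.7)), (np.int32(200), np.float64(143.0), np.float64(239.6))]
orange [(np.int32(733), np.float64(202.9), np.float64(195.8))]
blue [(np.int32(1289), np.float64(227.9), np.float64(79.8)), (np.int32(1493), np.float64(171.0), np.float64(226.7)), (np.int32(75), np.float64(346.2), np.float64(242.8)), (np.int32(83), np.float64(384.0), np.float64(245.4))]
orange []
```

```bash
sed -i 's/(105,150,50)/(105,110,30)/; s/(5,190,120),(14/(4,170,80),(14/' fit.py
python3 - <<'E'
from fit import *
B=[]
for c in CA:
    for k in("blue","orange"): print(k,blobs(c,k))
h=cv2.cvtColor(CA[1]["frame"],cv2.COLOR_RGB2HSV); print(h[240,300:320].tolist())
def m(c,k,near):
    b=blobs(c,k); return np.array(min(b,key=lambda t:np.hypot(t[1]-near[0],t[2]-near[1]))[1:],float)
cap=[[m(CA[0],"blue",(175,217)),m(CA[0],"blue",(143,240))],[m(CA[1],"blue",(346,243)),m(CA[1],"blue",(384,245))]]
cup=[m(CA[0],"orange",(203,196)),m(CA[1],"orange",(309,240))]
pad=[m(CA[0],"blue",(285,177)),m(CA[1],"blue",(171,227))]
C=cyl(.011,.011,.012,.038)
def f(p,full=0):
    Rr,o=rackT(*p); r=[]
    for i,c in enumerate(CA):
        for j,y in enumerate((0,-.075)): r.append(cen(c,Rr.apply(C+[0,y,0])+o)-cap[i][j])
    return np.ravel(r)
s=least_squares(f,[.5,-.2,0]); print("rack",s.x,np.round(s.fun,1))
K=cyl(.024,.021,0,.056)
Rr,o=rackT(*s.x)
g=lambda p:np.ravel([cen(c,Rr.apply(K+[p[0],p[1],0])+o)-cup[i] for i,c in enumerate(CA)])
q=least_squares(g,[0,.075]); print("cup in rack",q.x,np.round(q.fun,1))
Pd=cyl(.05,.05,.004,.004)
k=least_squares(lambda p:np.ravel([cen(c,Pd+[p[0],p[1],0])-pad[i] for i,c in enumerate(CA)]),[.5,.2]);print("pad",k.x,np.round(k.fun,1))
# overlay
ims=[]
for c in CA:
    im=c["frame"][:,:,::-1].copy(); im=cv2.resize(im,None,fx=2,fy=2)
    cor=[(sx*.035,sy*.11,0) for sx,sy in((1,1),(1,-1),(-1,-1),(-1,1))]
    pts=np.array([proj(c,Rr.apply(x)+o)*2 for x in cor],np.int32); cv2.polylines(im,[pts],1,(0,255,0),1)
    for P in [Rr.apply(C)+o,Rr.apply(C+[0,-.075,0])+o,Rr.apply(K+[*q.x,0])+o]:
        cv2.polylines(im,[cv2.convexHull(np.array([proj(c,x)*2 for x in P],np.int32))],1,(0,255,255),1)
    ims.append(im)
cv2.imwrite("pics/ov.png",np.hstack([ims[0][330:640,200:550],ims[1][330:640,500:850]]))
E
```

```text
blue [(np.int32(46), np.float64(176.2), np.float64(3.2)), (np.int32(67), np.float64(172.2), np.float64(13.4)), (np.int32(52), np.float64(264.8), np.float64(28.1)), (np.int32(144), np.float64(256.7), np.float64(56.4)), (np.int32(695), np.float64(284.9), np.float64(176.8)), (np.int32(1247), np.float64(391.3), np.float64(230.1)), (np.int32(183), np.float64(175.0), np.float64(216.8)), (np.int32(216), np.float64(143.0), np.float64(239.6))]
orange [(np.int32(768), np.float64(202.7), np.float64(195.7)), (np.int32(863), np.float64(261.1), np.float64(205.8))]
blue [(np.int32(1389), np.float64(228.0), np.float64(79.7)), (np.int32(1551), np.float64(171.0), np.float64(226.6)), (np.int32(109), np.float64(346.0), np.float64(242.3)), (np.int32(114), np.float64(383.8), np.float64(245.0))]
orange [(np.int32(446), np.float64(308.0), np.float64(241.1))]
[[10, 184, 224], [12, 180, 241], [12, 178, 244], [13, 179, 245], [13, 178, 245], [13, 176, 246], [13, 176, 246], [12, 177, 245], [13, 177, 245], [12, 175, 246], [13, 176, 245], [12, 177, 245], [12, 175, 246], [12, 174, 245], [12, 173, 246], [13, 175, 245], [12, 174, 246], [12, 174, 246], [12, 174, 245], [11, 168, 238]]
rack [ 0.48710466 -0.18090337 -0.06268077] [ 0.  -0.5  0.2 -0.5  0.6 -0.1  0.3 -0.1]
cup in rack [-0.00255057  0.07641882] [-0.4 -0.5  0.2 -0.5]
pad [0.50551719 0.19118706] [ 0.2 -1.   0.5 -0. ]
```

View pics/ov.png

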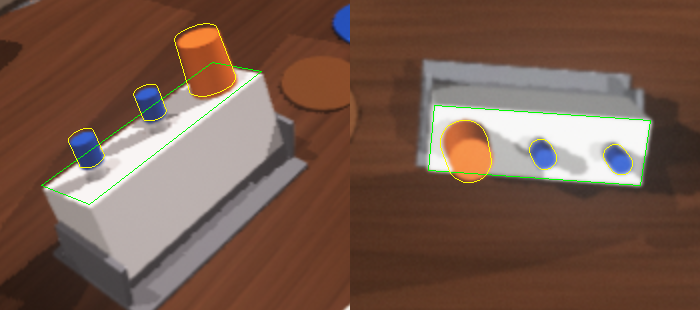

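```bash
cat >> h.py <<'E'
RR=R.from_euler("z",-0.0627)*R.from_euler("y",-0.30); RO=np.array([.4871,-.1809,.096])
def goal(x,y,z):  # rack-frame TCP target, tool z = -rack z, tool x = rack x
    return RR*R.from_euler("x",np.pi), RR.apply([x,y,z])+RO
def delta(Rg,p,s=None):
    s=s or ctrl.get_state(); Rt=R.from_quat(s["tcp_rot"])
    print("t",round(s["time"],2),"lin",np.round(Rt.inv().apply(p-s["eef_pos"]),4).tolist(),"rot",np.round((Rt.inv()*Rg).as_rotvec(degrees=True),2).tolist())
def rackf():
    s=ctrl.get_state(); Rt=R.from_quat(s["tcp_rot"])
    print("tcp in rack",np.round(RR.inv().apply(s["eef_pos"]-RO),4),"F tool",np.round(Rt.inv().apply(s["contact_force"]),2),"F rack",np.round(RR.inv().apply(s["contact_force"]),2),"torq",np.round(s["wrist_torque"],2),"open",round(s["opening"],3),"q",np.round(s["qpos"],2),"t",s["time"])
E
python3 -c "
from h import *
delta(*goal(-.0025,.0764,.094)); print(goal(-.0025,.0764,.094)[1])"
```

```text
t 0.1 lin [-0.3814, -0.3714, 0.0459] rot [9.02, 15.65, -60.24]
[ 0.46177918 -0.10275988  0.18506283]
```

>>> step_arm(gripper=[-1,-1,-1,-1,-1,-1,-1,-1,-1,-1,-1,-1,-1,-1], linear=[[-0.04,-0.04,0],[-0.08,-0.08,0],[-0.12,-0.12,0],[-0.16,-0.156,0],[-0.2,-0.195,0],[-0.24,-0.234,0],[-0.28,-0.273,0],[-0.32,-0.312,0],[-0.36,-0.35,0],[-0.381,-0.371,0],[-0.381,-0.371,0.02],[-0.381,-0.371,0.046],[-0.381,-0.371,0.046],[-0.381,-0.371,0.046]], delta_rot=[[0.9,1.6,-6],[1.8,3.1,-12],[2.7,4.7,-18],[3.6,6.3,-24],[4.5,7.8,-30],[5.4,9.4,-36],[6.3,11,-42],[7.2,12.5,-48.2],[8.1,14.1,-54.2],[9,15.65,-60.2],[9,15.65,-60.2],[9,15.65,-60.2],[9,15.65,-60.2],[9,15.65,-60.2]], grip_force=20)

```text
time: 1.85
eef_pos: [0.4621, -0.1041, 0.1861]
tcp_rot: [0.988, -0.031, 0.15, 0.006]
contact_force: [0.7, -0.4, -0.5]
opening: 0.999
```

```bash
python3 -c "
from h import *
rackf();delta(*goal(-.0025,.0764,.094));delta(*goal(-.0025,.0764,.014))"
```

```text
tcp in rack [-0.0018  0.0751  0.0948] F tool [0.51 0.33 0.66] F rack [ 0.52 -0.33 -0.66] torq [-0.01  0.12 -0.01] open 0.999 q [-0.5  -0.3   2.27  0.16  0.91 -0.52] t 1.85
t 1.85 lin [-0.0007, -0.0013, 0.0008] rot [0.15, -0.08, -0.01]
t 1.85 lin [-0.0008, -0.0016, 0.0808] rot [0.15, -0.08, -0.01]
```

>>> step_arm(gripper=[-1,-1,-1,-1,-1,-1,-1], linear=[[-0.001,-0.0015,0.015],[-0.001,-0.0015,0.03],[-0.001,-0.0015,0.045],[-0.001,-0.0015,0.06],[-0.001,-0.0015,0.075],[-0.001,-0.0015,0.081],[-0.001,-0.0015,0.081]], delta_rot=[[0.1,0,0],[0.1,0,0],[0.1,0,0],[0.1,0,0],[0.1,0,0],[0.1,0,0],[0.1,0,0]])

```text
time: 2.72
eef_pos: [0.4848, -0.1039, 0.107]
tcp_rot: [0.988, -0.031, 0.149, 0.005]
contact_force: [0.8, -0.4, -0.1]
opening: 1.002
```

```bash
python3 -c "
from h import *
rackf()"
```

```text
tcp in rack [-0.0036  0.0767  0.0126] F tool [0.72 0.34 0.35] F rack [ 0.72 -0.34 -0.35] torq [0.02 0.12 0.04] open 1.002 q [-0.48 -0.12  2.28  0.18  0.72 -0.54] t 2.725
```

>>> step_arm(gripper=[1,1,1,1,1,1,1,1], linear=[[0,0,0],[0,0,0],[0,0,0],[0,0,0],[0,0,0],[0,0,0],[0,0,0],[0,0,0]], delta_rot=[[0,0,0],[0,0,0],[0,0,0],[0,0,0],[0,0,0],[0,0,0],[0,0,0],[0,0,0]], grip_force=25)

```text
time: 3.72
eef_pos: [0.4853, -0.1043, 0.1087]
tcp_rot: [0.988, -0.031, 0.15, 0.005]
contact_force: [-3.2, 0.6, 6.8]
opening: 0.513
```

```bash
python3 -c "
from h import *
rackf()"
```

```text
tcp in rack [-0.0025  0.0764  0.014 ] F tool [-1.02 -0.41 -7.49] F rack [-1.03  0.42  7.49] torq [0.07 0.42 0.05] open 0.513 q [-0.48 -0.12  2.28  0.18  0.72 -0.54] t 3.725
```

>>> step_arm(gripper=[1,1,1,1,1,1,1,1], linear=[[0,0,-0.005],[0,0,-0.02],[0,0,-0.035],[0,0,-0.05],[0,0,-0.065],[0,0,-0.08],[0,0,-0.09],[0,0,-0.09]], delta_rot=[[0,0,0],[0,0,0],[0,0,0],[0,0,0],[0,0,0],[0,0,0],[0,0,0],[0,0,0]])

```text
time: 4.72
eef_pos: [0.4586, -0.1026, 0.1947]
tcp_rot: [0.988, -0.031, 0.151, 0.005]
contact_force: [0.4, -0.6, -0.9]
opening: 0.512
```

Run:
```python
from h import *
rackf(); s=ctrl.get_state()
# target: vertical tool (x along world yaw), above pad
Rg=R.from_euler("z",0.3)*R.from_euler("x",np.pi)
print(s["eef_pos"])
for z in (.10,.022): delta(Rg,np.array([.5055,.1912,z]))
snap("scene","pics/s1.png")
c=snap("top","pics/t1.png")
a=cv2.imread("pics/s1.png")[100:330,90:330];b=cv2.imread("pics/t1.png")[130:360,150:410]
cv2.imwrite("pics/j1.png",np.hstack([cv2.resize(a,(400,383)),cv2.resize(b,(400,383))]))
```

```text
tcp in rack [-0.0027  0.0764  0.1042] F tool [0.19 0.6  0.97] F rack [ 0.19 -0.6  -0.97] torq [-0.02  0.16  0.01] open 0.512 q [-0.51 -0.33  2.27  0.16  0.93 -0.52] t 4.725
[ 0.45862504 -0.10255001  0.19474634]
t 4.72 lin [-0.0011, -0.2963, 0.0985] rot [3.23, -17.13, -20.63]
t 4.72 lin [-0.0243, -0.2964, 0.1729] rot [3.23, -17.13, -20.63]
```

View pics/j1.png

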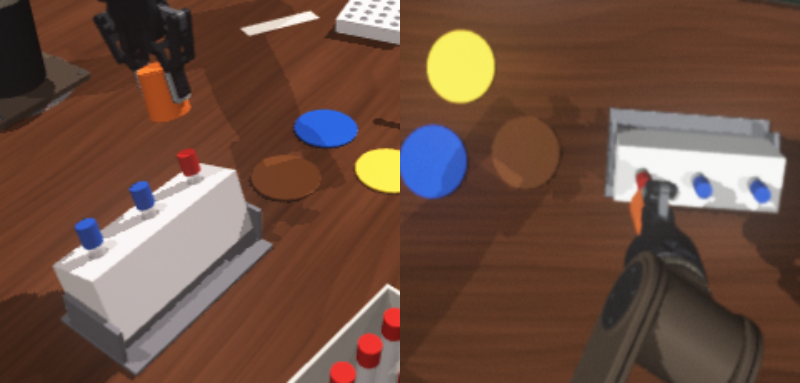

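>>> step_arm(gripper=[1,1,1,1,1,1,1,1,1,1,1], linear=[[0,-0.03,0],[0,-0.07,0],[0,-0.11,0.015],[0,-0.15,0.03],[0,-0.19,0.045],[0,-0.23,0.06],[0,-0.265,0.08],[0,-0.285,0.09],[-0.001,-0.296,0.0985],[-0.001,-0.296,0.0985],[-0.001,-0.296,0.0985]], delta_rot=[[0,0,0],[0.5,-2.5,-3],[1,-5,-6],[1.5,-7.5,-9],[1.9,-10,-12],[2.4,-12.5,-15],[2.8,-15,-18],[3.2,-17.1,-20.6],[3.2,-17.1,-20.6],[3.2,-17.1,-20.6],[3.2,-17.1,-20.6]])

```text
time: 6.2
eef_pos: [0.5049, 0.1907, 0.0992]
tcp_rot: [0.989, 0.149, -0.001, -0.0]
contact_force: [0.2, 0.4, -0.1]
opening: 0.513
```

Run:
```python
from h import *
rackf(); s=ctrl.get_state()
Rg=R.from_euler("z",0.3)*R.from_euler("x",np.pi)
print(s["eef_pos"])
for z in (.03,.018): delta(Rg,np.array([.5055,.1912,z]))
snap("scene","pics/s2.png")
a=cv2.imread("pics/s2.png")[60:280,190:410]
cv2.imwrite("pics/j2.png",cv2.resize(a,(600,600)))
```

```text
tcp in rack [-0.0043  0.372   0.0047] F tool [ 0.36 -0.32  0.1 ] F rack [ 0.18  0.42 -0.16] torq [ 0.   -0.03 -0.02] open 0.513 q [ 0.17  0.14  2.01  0.    0.99 -0.13] t 6.2
[0.50489244 0.19069982 0.09917691]
t 6.2 lin [0.0008, -0.0002, 0.0692] rot [-0.05, 0.05, -0.07]
t 6.2 lin [0.0008, -0.0002, 0.0812] rot [-0.05, 0.05, -0.07]
```

View pics/j2.png

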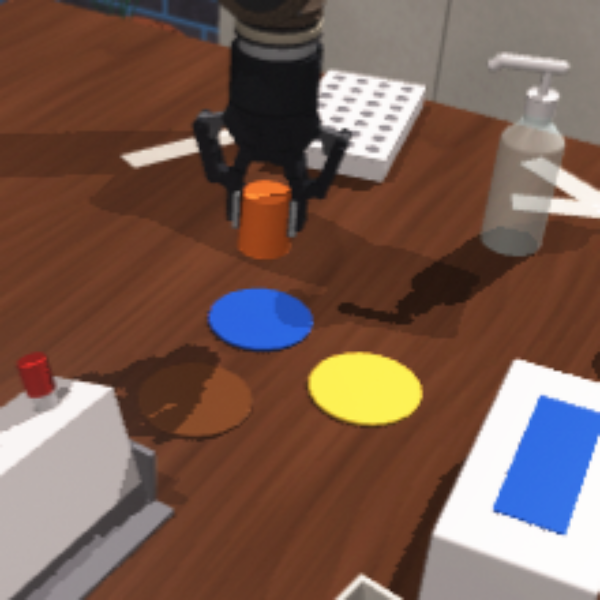

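>>> step_arm(gripper=[1,1,1,1,1,1,1,1,1], linear=[[0.001,0,0.02],[0.001,0,0.04],[0.001,0,0.055],[0.001,0,0.065],[0.001,0,0.072],[0.001,0,0.077],[0.001,0,0.08],[0.001,0,0.08],[0.001,0,0.08]], delta_rot=[[0,0,0],[0,0,0],[0,0,0],[0,0,0],[0,0,0],[0,0,0],[0,0,0],[0,0,0],[0,0,0]])

```text
time: 7.38
eef_pos: [0.5062, 0.1917, 0.0194]
tcp_rot: [0.989, 0.149, -0.0, -0.0]
contact_force: [0.1, -0.2, -0.5]
opening: 0.514
```

Run:
```python
from h import *
rackf(); print(ctrl.get_state()["eef_pos"])
```

```text
tcp in rack [-0.0268  0.3731 -0.0719] F tool [0.01 0.26 0.45] F rack [-0.04 -0.24 -0.46] torq [-0.02 -0.04  0.01] open 0.514 q [ 0.17  0.27  2.03  0.    0.84 -0.13] t 7.375
[0.50617821 0.19172409 0.01937888]
```

No contact yet; lower a little more until force shows.

>>> step_arm(gripper=[1,1,1,1], linear=[[0,0,0.001],[0,0,0.002],[0,0,0.002],[0,0,0.002]], delta_rot=[[0,0,0],[0,0,0],[0,0,0],[0,0,0]])

```text
time: 7.88
eef_pos: [0.5063, 0.1918, 0.0186]
tcp_rot: [0.989, 0.149, -0.001, -0.0]
contact_force: [-4.6, -0.3, 7.5]
opening: 0.512
```

>>> step_arm(gripper=[-1,-1,-1,-1,-1,-1,-1,-1,-1,-1,-1,-1], linear=[[0,0,0],[0,0,0],[0,0,0],[0,0,0],[0,0,0],[0,0,0],[0,0,-0.02],[0,0,-0.04],[0,0,-0.07],[0,0,-0.11],[0,0,-0.15],[0,0,-0.15]], delta_rot=[[0,0,0],[0,0,0],[0,0,0],[0,0,0],[0,0,0],[0,0,0],[0,0,0],[0,0,0],[0,0,0],[0,0,0],[0,0,0],[0,0,0]])

```text
time: 9.38
eef_pos: [0.5087, 0.1921, 0.1715]
tcp_rot: [0.989, 0.149, 0.004, -0.001]
contact_force: [-0.6, 0.6, -0.3]
opening: 1.002
```

```bash
cat > tube.py <<'E'
from fit import *
K=cyl(.024,.021,.004,.06)
def look(tag):
    a,b=snap("scene",f"pics/s{tag}.png"),snap("top",f"pics/t{tag}.png")
    return a,b
E
python3 - <<'E'
from tube import *
rackf()
a,b=look("3")
for c in(a,b): print(blobs(c,"orange"), cen(c,K+[.5055,.1912,0]))
for c in(a,b):
    hsv=cv2.cvtColor(c["frame"],cv2.COLOR_RGB2HSV); m=cv2.inRange(hsv,(0,150,60),(3,255,255))|cv2.inRange(hsv,(172,150,60),(180,255,255))
    n,l,s,ce=cv2.connectedComponentsWithStats(m); e=cen(c,RR.apply(cyl(.011,.011,.012,.038)+[0,.075,0])+RO)
    print("red exp",e,[(s[i,4],ce[i]) for i in range(1,n) if s[i,4]>10 and np.hypot(*(ce[i]-e))<15])
delta(*goal(0,.075,.09))
im=cv2.imread("pics/s3.png")[60:280,150:370]; cv2.imwrite("pics/j3.png",cv2.resize(im,(600,600)))
E
```

```text
tcp in rack [0.0206 0.3736 0.0727] F tool [-0.38 -0.7   0.31] F rack [-0.67  0.52 -0.12] torq [-0.02 -0.09  0.06] open 1.002 q [ 0.17  0.05  1.96  0.    1.12 -0.13] t 9.375
[(np.int32(444), np.float64(285.7), np.float64(166.8)), (np.int32(822), np.float64(261.9), np.float64(205.6))] [285.58724866 167.05150781]
[(np.int32(331), np.float64(168.5), np.float64(226.3))] [169.51674104 226.69010468]
red exp [202.94341382 196.3576702 ] [(np.int32(163), array([202.74846626, 196.80368098]))]
red exp [309.02172771 239.52151071] [(np.int32(82), array([308.23170732, 239.62195122]))]
t 9.47 lin [-0.1263, 0.2707, -0.0151] rot [-3.16, 17.05, 20.6]
```

View pics/j3.png

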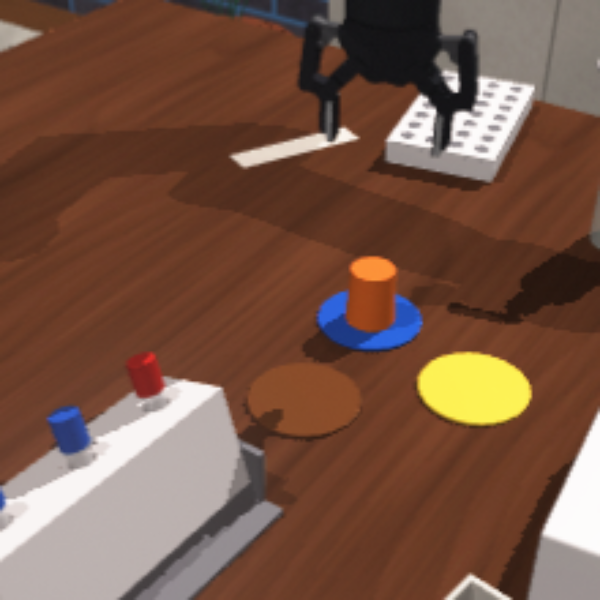

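>>> step_arm(gripper=[-1,-1,-1,-1,-1,-1,-1,-1,-1,-1], linear=[[-0.018,0.04,-0.015],[-0.036,0.08,-0.015],[-0.055,0.12,-0.015],[-0.073,0.16,-0.015],[-0.092,0.2,-0.015],[-0.11,0.24,-0.015],[-0.12,0.26,-0.015],[-0.126,0.27,-0.015],[-0.126,0.27,-0.015],[-0.126,0.27,-0.015]], delta_rot=[[-0.5,2.6,3.1],[-0.9,5.1,6.2],[-1.4,7.7,9.3],[-1.9,10.2,12.4],[-2.4,12.8,15.5],[-3.16,17.05,20.6],[-3.16,17.05,20.6],[-3.16,17.05,20.6],[-3.16,17.05,20.6],[-3.16,17.05,20.6]])

```text
time: 10.72
eef_pos: [0.4654, -0.1028, 0.1814]
tcp_rot: [0.988, -0.031, 0.149, 0.004]
contact_force: [0.1, 1.1, -0.2]
opening: 1.002
```

Run:
```python
from h import *
rackf()
delta(*goal(0,.0755,.008))
```

```text
tcp in rack [-0.0001  0.0765  0.0894] F tool [-0.04 -1.07  0.18] F rack [-0.04  1.07 -0.18] torq [0.05 0.14 0.01] open 1.002 q [-0.5  -0.29  2.27  0.16  0.9  -0.52] t 10.725
t 10.72 lin [0.0002, 0.0011, 0.0814] rot [-0.05, 0.08, 0.03]
```

>>> step_arm(gripper=[-1,-1,-1,-1,-1,-1,-1,-1], linear=[[0,0.001,0.015],[0,0.001,0.03],[0,0.001,0.045],[0,0.001,0.06],[0,0.001,0.072],[0,0.001,0.08],[0,0.001,0.08],[0,0.001,0.08]], delta_rot=[[0,0,0],[0,0,0],[0,0,0],[0,0,0],[0,0,0],[0,0,0],[0,0,0],[0,0,0]])

```text
time: 11.72
eef_pos: [0.4892, -0.1063, 0.106]
tcp_rot: [0.988, -0.031, 0.15, 0.005]
contact_force: [-1.0, -0.7, 0.1]
opening: 1.0
```

Run:
```python
from h import *
rackf()
delta(*goal(0,.0755,.008))
```

```text
tcp in rack [0.0005 0.0746 0.0103] F tool [-0.88  0.74 -0.4 ] F rack [-0.88 -0.74  0.4 ] torq [-0.01  0.16 -0.04] open 1.0 q [-0.48 -0.11  2.27  0.18  0.71 -0.54] t 11.725
t 11.72 lin [-0.0005, -0.0009, 0.0023] rot [0.02, -0.03, 0.0]
```

>>> step_arm(gripper=[1,1,1,1,1,1,1,1,1,1], linear=[[0,-0.0005,0.001],[0,-0.0005,0.001],[0,-0.0005,0.001],[0,-0.0005,0.001],[0,-0.0005,0.001],[0,-0.0005,0.001],[0,-0.0005,0.001],[0,-0.0005,0.001],[0,-0.0005,0.001],[0,-0.0005,0.001]], delta_rot=[[0,0,0],[0,0,0],[0,0,0],[0,0,0],[0,0,0],[0,0,0],[0,0,0],[0,0,0],[0,0,0],[0,0,0]], grip_force=20)

```text
time: 12.98
eef_pos: [0.4897, -0.1058, 0.1049]
tcp_rot: [0.988, -0.031, 0.15, 0.005]
contact_force: [2.1, 0.3, 2.1]
opening: 0.251
```

Run:
```python
from h import *
rackf()
```

```text
tcp in rack [0.0006 0.0751 0.0092] F tool [ 2.64 -0.43 -1.41] F rack [2.64 0.43 1.41] torq [-0.08 -0.25  0.04] open 0.251 q [-0.48 -0.11  2.27  0.18  0.71 -0.54] t 12.975
```

>>> step_arm(gripper=[1,1,1,1,1], linear=[[0.0003,0,-0.001],[0.0003,0,-0.002],[0.0003,0,-0.003],[0.0003,0,-0.004],[0.0003,0,-0.004]], delta_rot=[[0,0,0],[0,0,0],[0,0,0],[0,0,0],[0,0,0]])

```text
time: 13.6
eef_pos: [0.4884, -0.1056, 0.1085]
tcp_rot: [0.988, -0.031, 0.149, 0.005]
contact_force: [4.5, 0.6, -0.8]
opening: 0.246
```

Run:
```python
from h import *
for _ in range(1): rackf()
```

```text
tcp in rack [0.0004 0.0753 0.013 ] F tool [ 3.98 -0.88  2.08] F rack [ 3.98  0.88 -2.09] torq [-0.08 -0.59  0.01] open 0.246 q [-0.48 -0.11  2.27  0.18  0.72 -0.54] t 13.6
```

>>> step_arm(gripper=[1,1,1,1], linear=[[0.0004,0,0],[0.0008,0,0],[0.0008,0,0],[0.0008,0,0]], delta_rot=[[0,0,0],[0,0,0],[0,0,0],[0,0,0]])

```text
time: 14.1
eef_pos: [0.4887, -0.1055, 0.1084]
tcp_rot: [0.988, -0.031, 0.149, 0.005]
contact_force: [0.9, -0.1, 0.2]
opening: 0.25
```

Run:
```python
from h import *
for _ in range(1): rackf()
```

```text
tcp in rack [0.0007 0.0754 0.0127] F tool [0.95 0.01 0.07] F rack [ 0.95 -0.01 -0.07] torq [-0.05  0.07 -0.03] open 0.25 q [-0.48 -0.11  2.27  0.18  0.72 -0.53] t 14.1
```

>>> step_arm(gripper=[1,1,1,1,1,1,1], linear=[[0,0,-0.003],[0,0,-0.006],[0,0,-0.009],[0,0,-0.012],[0,0,-0.015],[0,0,-0.015],[0,0,-0.015]], delta_rot=[[0,0,0],[0,0,0],[0,0,0],[0,0,0],[0,0,0],[0,0,0],[0,0,0]])

```text
time: 14.98
eef_pos: [0.4846, -0.1053, 0.1229]
tcp_rot: [0.988, -0.031, 0.149, 0.005]
contact_force: [0.2, 0.3, -0.6]
opening: 0.246
```

Run:
```python
from h import *
for _ in range(1): rackf()
```

```text
tcp in rack [0.0011 0.0753 0.0279] F tool [-0.04 -0.27  0.63] F rack [-0.04  0.27 -0.63] torq [0.03 0.13 0.02] open 0.246 q [-0.48 -0.15  2.27  0.18  0.75 -0.53] t 14.975
```

>>> step_arm(gripper=[1,1,1,1,1,1,1], linear=[[0,0,-0.003],[0,0,-0.006],[0,0,-0.009],[0,0,-0.012],[0,0,-0.014],[0,0,-0.014],[0,0,-0.014]], delta_rot=[[0,0,0],[0,0,0],[0,0,0],[0,0,0],[0,0,0],[0,0,0],[0,0,0]])

```text
time: 15.85
eef_pos: [0.4805, -0.1051, 0.1363]
tcp_rot: [0.988, -0.031, 0.149, 0.005]
contact_force: [0.3, -0.9, -0.1]
opening: 0.251
```

Run:
```python
from h import *
for _ in range(1): rackf()
```

```text
tcp in rack [0.0011 0.0753 0.0419] F tool [0.29 0.9  0.17] F rack [ 0.29 -0.9  -0.17] torq [0.01 0.18 0.03] open 0.251 q [-0.48 -0.18  2.27  0.17  0.79 -0.53] t 15.85
```

>>> step_arm(gripper=[1,1,1,1,1,1,1], linear=[[0,0,-0.003],[0,0,-0.006],[0,0,-0.009],[0,0,-0.012],[0,0,-0.012],[0,0,-0.012],[0,0,-0.012]], delta_rot=[[0,0,0],[0,0,0],[0,0,0],[0,0,0],[0,0,0],[0,0,0],[0,0,0]])

```text
time: 16.73
eef_pos: [0.477, -0.1048, 0.1477]
tcp_rot: [0.988, -0.031, 0.149, 0.005]
contact_force: [-0.4, 0.4, -0.5]
opening: 0.246
```

Run:
```python
from tube import *
rackf()
a,b=look("4")
for c in(a,b): print(blobs(c,"orange"),[x for x in blobs(c,"blue") if x[0]<300])
c=a
hsv=cv2.cvtColor(c["frame"],cv2.COLOR_RGB2HSV); m=cv2.inRange(hsv,(0,150,60),(3,255,255))|cv2.inRange(hsv,(172,150,60),(180,255,255))
n,l,s,ce=cv2.connectedComponentsWithStats(m)
for d in(0.040,.045,.05): print(d,[proj(c,RR.apply([0,.075,z+d-.075])+RO) for z in(.036,.042,.087)])
im=cv2.resize(c["frame"][140:260,130:270,::-1],None,fx=5,fy=5,interpolation=cv2.INTER_CUBIC)
for z in (0,.003,.009): # face mouth and expected band at draw .045
    u=(proj(c,RR.apply([0,.075,z])+RO)-[130,140])*5; cv2.circle(im,tuple(int(k) for k in u+[40,0]),2,(255,0,255),-1)
cv2.imwrite("pics/j4.png",im)
```

```text
tcp in rack [0.0011 0.0753 0.0538] F tool [-0.57 -0.38  0.36] F rack [-0.57  0.38 -0.36] torq [0.   0.13 0.01] open 0.246 q [-0.49 -0.21  2.27  0.17  0.81 -0.53] t 16.725
[(np.int32(443), np.float64(285.7), np.float64(166.8)), (np.int32(708), np.float64(263.9), np.float64(205.3))] [(np.int32(51), np.float64(264.8), np.float64(28.0)), (np.int32(144), np.float64(256.7), np.float64(56.3)), (np.int32(174), np.float64(175.1), np.float64(217.1)), (np.int32(219), np.float64(143.2), np.float64(239.7))]
[(np.int32(319), np.float64(168.6), np.float64(226.4))] [(np.int32(101), np.float64(346.0), np.float64(242.2)), (np.int32(111), np.float64(384.2), np.float64(245.2))]
0.04 [array([206.41550179, 206.67699084]), array([205.55956067, 204.12127137]), array([198.94676482, 184.38725554])]
0.045 [array([205.7026266 , 204.54842359]), array([204.84175998, 201.97826835]), array([198.19020903, 182.13075317])]
0.05 [array([204.98565061, 202.40783748]), array([204.11981273, 199.82311448]), array([197.42913954, 179.86104137])]
```

View pics/j4.png

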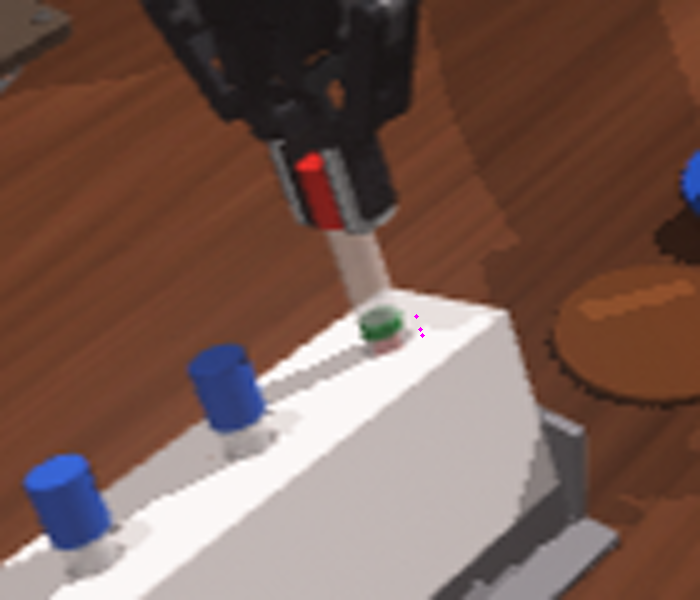

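```bash
python3 -c "
from h import *
ctrl.sign_off(); rackf()"
```

```text
the job is handed in; nothing more can be done
the job is handed in; nothing more can be done
```

The cup now stands mouth down on the blue pad, let go. The red-capped tube is drawn and held still with its whole green band showing. I handed the job in at about 17 s of the 58 s allowed; sign-off gave no verdict.

- **Tube:** it is drawn about 44.6 mm by the arm's travel, inside the 37.5 to 52 mm window. The last picture shows the band clear of the rack's face, with a few millimetres of bare tube below it.
- **Sideways force:** about 4 N appeared in the first 4 mm of the draw. I moved the tool up the slope by about 0.8 mm and it dropped below 1 N. It read under 1 N at every later check.
- **Cup:** measured in the pictures, it is within about 2 mm of the pad's centre and upright, and it had not moved since I let it go.
- **Blue-capped tubes:** their positions in the pictures agree with the start to within about 0.5 pixel, roughly 1 mm.

No check failed. The state reading I asked for right after sign-off was refused because the job was closed, so the figures above are from just before it.

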